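# Switch on the stirrer under the capped bottle

## Task

The two-place bench stirrer has a capped bottle on one of its two round steel plates and an open beaker on the other. Turn the knob in front of the plate with the capped bottle clockwise, past its click, so that it stays at its far (on) stop, and let go. Leave the other knob off and do not push the bottle out of its place.

Things in the scene. Friction and masses are not known exactly. Their poses are not given: they have to be found in the camera images.
- stirrer: Fixed white box, 270 (x) x 360 (y) x 50 mm high. Origin: centre of its underside, on the bench; z up, -x its front (towards the robot), +y its left. Two round steel plates, 120 mm across, tops 54 mm up, at x +50, y +90 (left) and -90 mm (right). In front of each a black knob, upright axis, at x -85, y +90 (left) and -90 mm (right); its bar grip spans 62 to 94 mm above the bench.
- knob_left (a joint): Left knob's angle, rad: 0 = off stop, grows clockwise seen from above to 1.2 = on stop. Pinch its upright bar, 14 mm thick, 46 long, about 87 mm above the bench; when off the bar lies along the stirrer's x. Skirt 48 mm across. A sprung detent resists by up to 0.15 N m until 0.6, then clicks over and snaps to 1.2; let go before, it springs back to 0.
- knob_right (a joint): Right knob's angle, rad; the same make and size: 0 = off stop (bar along the stirrer's x), clockwise seen from above to 1.2 = on stop, clicks over at 0.6. On both knobs a white line on top of the bar points to the black dot (off) or the black dash (on) on the housing.
- bottle_mid (a point): Centre (half-way up) of the loose capped bottle, amber glass with a green screw cap, 70 mm across and 125 mm high, 0.25 to 0.5 kg, standing upright near the middle of the left or right steel plate. On the other plate stands an open glass beaker, 75 mm high.

How it is judged:
By the outcome, as a careful person would: the job done as asked, in the order asked, and still so for the second after the job is handed in, with the robot touching nothing.
It also fails if it takes over 32 s, if anything falls off the work surface, if the arm or the gripper's body presses on something with over 40 N, if the wrist force passes 120 N, or if a joint passes its speed limit or range.

## Robot

A 7-joint arm with a two-finger parallel gripper is mounted at the origin on the work surface. World frame = base frame: x ahead of the robot, y to its left, z up, the work surface at z = 0. Lengths are in m, angles in rad, forces in N, time in s.
With the tool pointing down it reaches from about 0.4 to 0.925 m from the base axis. Payload 5.6 kg.
Tool frame: the origin (TCP) lies between the finger pads; the fingertips stand 19 mm ahead of it and the grasp point (between the pads) is the TCP; z points along the fingers, y is the direction in which the jaws open and shut (so a half turn about z gives the same grasp; the last joint's range is limited). The gripper opens to 85 mm and grips with 20 to 120 N. Pads are 22 mm wide; open, the fingers measure 114 mm over their backs; the gripper's body (76 mm by 85 mm) begins 54 mm behind the grasp point. The pads swing forward as they close: fully open they stand 13 mm farther back than shut.
Start: joints at [-1.291, 0.468, -0.012, 1.603, 0.006, 1.071, -0.056], TCP at [0.206, 0.616, 0.25] pointing down, gripper open.
Joint ranges: [-2.53, 2.53], [-0.31, 2.02], [-1.57, 1.55], [0.28, 2.44], [-1.29, 4.43], [0.15, 1.84], [-2.92, 2.92]. Speed limits (rad/s): [2.57, 2.57, 3.14, 3.14, 3.14, 3.14, 3.14].

## Interface

Orientations are given as a unit quaternion [w, x, y, z].
In Python, from workcell import bot gives the robot as it stands.
- The arm moves only by the tool play_rows, never from a script. Its arguments are lists of equal length, an entry for each row: "offset": the shift along the tool's x, y, z in m, a list of three; "rot": the turn, a rotation vector about the tool's x, y, z in degrees, a list of three. A call has exactly 5 rows; each row is the pose to reach, as a shift and turn from the pose measured when the call began, along the tool's axes at that moment; what a row does not reach only later rows make up. A row lasts 1/10 s, in which the tool goes at most 50 mm and 8.59 degrees, less where a joint would pass 70% of its speed; a pose out of reach is approached as far as the arm can. A call with a gripper value outside its range is refused whole. "hand" is the opening, from -1 (shut) to 1 (fully open), so that 0 is half open, set as the call begins (left out, the last holds). The fingers move at their own pace and stop on an object; "squeeze" is the grip in N (left out, the last holds). Time passes only in rows, so rows that repeat a pose let the fingers close, or fill a call up. It gives the time, the measured TCP pose, the force and the opening at its end, in the units of the state.
- bot.get_obs(): the state, without advancing time (a new reading comes with each control period).
- bot.capture(name): name is "scene" or "top" or "wrist"; returns (picture, depth): 420x560x3 uint8, red, green, blue; 420x560 float32, m along the optical axis (not along the pixel's ray), 0 where there is no reading.
- bot.camera_params(name): a dict with "K" (3x3 intrinsics, pixels), "R" (3x3) and "t" (3): a world point X has camera coordinates R X + t. Camera axes: x right, y down, z forward; pixel columns grow to the right and rows downward; lengths in m; the calibration is good to about 2 mm. A picture is of the moment at which its call begins: read the wrist's pose just before it. camera_params takes no time and is no camera call; for the wrist camera it gives the pose at the moment of the call.
- bot.job_done(): hands the job in, once; it reports no verdict.
The state is a dict: "time_s": time; "joints": joint angles; "qd": joint speeds; "tau": joint torques, N m; "tcp_pos": TCP position; "eef_rot": TCP orientation; "ft_force": force on the tool from outside, world axes, zero at the start; "ft_torque": the same for the moment, N m; "gripper_width": opening from 0.0 (shut) to 1.0 (fully open).
Only numpy, scipy, OpenCV 4.12 (cv2) and the standard library are available. Lean on these libraries where they do the work, as an engineer would, in place of code of your own. Each camera call takes 0.05 s, during which the arm holds its last target.

## Working session

There is one attempt and no reset: what is moved stays moved. The work goes in short steps, Python scripts to look and compute and a tool call to move; the robot and the scene stay as the last step left them, time stands still between calls to the robot, and variables do not carry over. Pictures are saved under pics/ and viewed, and the job is handed in when it is done.

Besides the shell and the picture viewer there is one more tool, called after ">>>" as name(argument=value, ...) on one line, values as JSON. play_rows: Moves the arm, as the interface text tells. Its arguments: {"type":"object","properties":{"offset":{"type":"array","items":{"type":"array","items":{"type":"number"}}},"rot":{"type":"array","items":{"type":"array","items":{"type":"number"}}},"hand":{"type":"number"},"squeeze":{"type":"number"}},"required":["offset","rot"]}

```bash
mkdir -p pics; ls; python3 - <<'E'
from workcell import bot
import cv2, numpy as np
print(bot.get_obs())
for n in ["scene","top"]:
    im,d=bot.capture(n); cv2.imwrite(f"pics/{n}1.png",im[:,:,::-1]); np.save(f"pics/{n}1.npy",d)
    p=bot.camera_params(n); print(n,p)
E
```

```text
pics
{'time_s': 0.0, 'joints': array([-1.29099056,  0.4683975 , -0.01161957,  1.60366573,  0.00600682,
        1.07140087, -0.05631004]), 'qd': array([-0.00077158,  0.00060962, -0.00101906, -0.00025276,  0.00153176,
        0.00068248, -0.00016878]), 'tau': array([-1.83438562e-03, -5.32383192e+01,  2.05358653e-02, -2.51315153e+01,
        1.13560923e-02,  7.56054826e-03, -1.01913767e-05]), 'tcp_pos': array([0.20608088, 0.61588889, 0.2493077 ]), 'eef_rot': array([-8.52836244e-05,  1.60730367e-01,  9.86997926e-01, -9.14454525e-04]), 'ft_force': array([-0.35130588,  0.21100503,  0.05686152]), 'ft_torque': array([ 0.01677323, -0.02518265, -0.0148155 ]), 'gripper_width': 0.9995808983122313}
scene {'K': array([[406.84923674,   0.        , 280.60566572],
       [  0.        , 406.84923674, 213.61890773],
       [  0.        ,   0.        ,   1.        ]]), 'R': array([[ 0.38935732,  0.92107051, -0.005477  ],
       [ 0.76580916, -0.3270174 , -0.55371108],
       [-0.51179802,  0.21139713, -0.83269085]]), 't': array([-0.24946376, -0.35704759,  1.02141965])}
top {'K': array([[465.81661483,   0.        , 275.69555674],
       [  0.        , 465.81661483, 211.21700363],
       [  0.        ,   0.        ,   1.        ]]), 'R': array([[ 0.00543603, -0.99969717, -0.02400026],
       [-0.99682319, -0.00351015, -0.0795689 ],
       [ 0.07946056,  0.02435656, -0.9965404 ]]), 't': array([0.03885393, 0.59530777, 0.74135895])}
```

View pics/scene1.png

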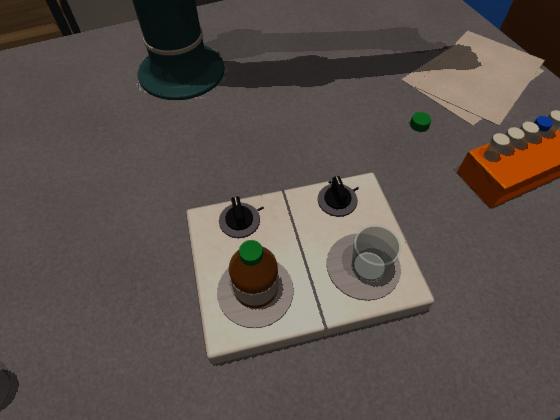

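View pics/top1.png

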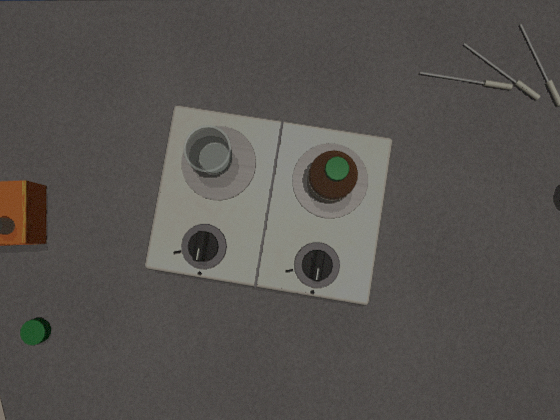

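The top view shows the bottle on the right plate at about (335,172), with its knob at (317,264). The beaker is on the left, with its knob at (203,246). Both white lines point to the off dots. Next I'll measure the poses.

```bash
cat > h.py <<'E'
import numpy as np,cv2
def ray(p,uv,z):
    K,R,t=p["K"],p["R"],p["t"]
    c=-R.T@t; d=R.T@np.linalg.solve(K,[uv[0],uv[1],1.0]); return c+d*(z-c[2])/d[2]
def proj(p,X):
    x=p["K"]@(p["R"]@np.asarray(X)+p["t"]); return x[:2]/x[2]
E
python3 - <<'E'
from workcell import bot
from h import *
im=cv2.imread("pics/top1.png"); d=np.load("pics/top1.npy"); p=bot.camera_params("top")
g=cv2.cvtColor(im,cv2.COLOR_BGR2GRAY)
hsv=cv2.cvtColor(im,cv2.COLOR_BGR2HSV)
# stirrer: housing top points by depth
v,u=np.mgrid[:420,:560]
rays=np.stack([u,v,np.ones_like(u)],-1).reshape(-1,3)@np.linalg.inv(p["K"]).T
X=((rays*d.reshape(-1,1))-p["t"])@p["R"]; Z=X[:,2].reshape(420,560); Z[d==0]=0
m=((Z>0.035)&(u>130)&(u<410)&(v>90)&(v<320)).astype(np.uint8)*255
m=cv2.morphologyEx(m,cv2.MORPH_OPEN,np.ones((5,5)))
c=max(cv2.findContours(m,0,1)[0],key=cv2.contourArea)
W=np.array([ray(p,q[0],0.05)[:2] for q in c]).astype(np.float32)
r=cv2.minAreaRect(W); print("depth rect",r)
m2=((g>95)&(u>130)&(u<410)&(v>90)&(v<320)).astype(np.uint8)*255
m2=cv2.morphologyEx(m2,cv2.MORPH_CLOSE,np.ones((7,7)))
c=max(cv2.findContours(m2,0,1)[0],key=cv2.contourArea)
W=np.array([ray(p,q[0],0.05)[:2] for q in c]).astype(np.float32)
r2=cv2.minAreaRect(W); print("grey rect",r2)
print(cv2.boxPoints(r2))
for (cx,cy) in [(317,264),(203,246)]:
    s=Z[cy-30:cy+30,cx-30:cx+30]
    top=(Z>0.085)&(abs(u-cx)<30)&(abs(v-cy)<30)
    P=X.reshape(420,560,3)[top]; print("bar n",top.sum(),P.mean(0),P.min(0),P.max(0))
    if len(P): print(cv2.minAreaRect(P[:,:2].astype(np.float32)))
    # dark disc (skirt)
m3=((g<75)&(u>150)&(u<390)&(v>215)&(v<300)).astype(np.uint8)*255
print([ (cv2.minEnclosingCircle(c),cv2.contourArea(c)) for c in cv2.findContours(m3,0,1)[0] if cv2.contourArea(c)>100])
cv2.imwrite("pics/crop1.png",cv2.resize(im[200:310,150:400],None,fx=3.2,fy=3.2,interpolation=cv2.INTER_CUBIC))
E
```

```text
depth rect ((0.6067167520523071, 0.052177876234054565), (0.3570958375930786, 0.26831382513046265), 81.02516174316406)
grey rect ((0.6074009537696838, 0.05212213099002838), (0.356261283159256, 0.26759180426597595), 81.05561828613281)
[[ 0.44753706 -0.1030404 ]
 [ 0.7118749  -0.14464441]
 [ 0.76726484  0.20728466]
 [ 0.502927    0.24888867]]
bar n 294 [ 0.50919779 -0.0229308   0.09346728] [ 0.48642534 -0.03213013  0.08500626] [ 0.53076138 -0.01427859  0.09667045]
((0.5089499354362488, -0.023144731298089027), (0.01399901881814003, 0.04536966234445572), 81.35072326660156)
bar n 298 [0.53707332 0.1536414  0.0932693 ] [0.51477266 0.14432656 0.0851376 ] [0.55967328 0.16328331 0.09663598]
((0.5371057391166687, 0.15433162450790405), (0.0142610939219594, 0.0452553890645504), 80.60169219970703)
[(((242.0, 284.5), 90.17354583740234), 324.5), (((316.5, 265.1153869628906), 16.080244064331055), 742.0), (((202.0, 247.5), 17.9514217376709), 771.5)]
```

View pics/crop1.png

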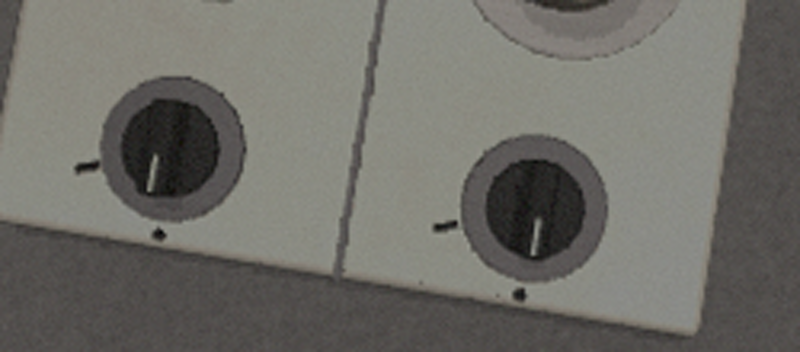

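```bash
cat >> h.py <<'E'
from scipy.spatial.transform import Rotation as Ro
def go(bot,pos,yaw_y):
    """offset/rot (tool axes) to reach pos with z down, tool y at yaw_y deg"""
    o=bot.get_obs(); q=o["eef_rot"]; R=Ro.from_quat([q[1],q[2],q[3],q[0]])
    a=np.radians(yaw_y); y=np.array([np.cos(a),np.sin(a),0]); z=np.array([0,0,-1.]); x=np.cross(y,z)
    G=Ro.from_matrix(np.stack([x,y,z],1))
    print("t",o["time_s"],"tcp",o["tcp_pos"].round(4),"q",o["joints"].round(3),"F",o["ft_force"].round(1),"T",o["ft_torque"].round(2),"w",o["gripper_width"])
    print("off",R.inv().apply(np.array(pos)-o["tcp_pos"]).round(4),"rot",np.degrees((R.inv()*G).as_rotvec()).round(2))
E
python3 -c "
from workcell import bot
from h import *
go(bot,[.509,-.0235,.25],81.05)"
```

```text
t 0.1 tcp [0.2061 0.616  0.2494] q [-1.291  0.468 -0.012  1.604  0.006  1.071 -0.056] F [ 0.7 -0.4 -0.5] T [-0.04  0.05  0.04] w 1.0023254257075471
off [-4.901e-01 -5.104e-01  3.000e-04] rot [-0.09 -0.   -9.55]
```

>>> play_rows(offset=[[-0.02,-0.02,0],[-0.05,-0.05,0],[-0.08,-0.083,0],[-0.115,-0.12,0],[-0.15,-0.156,0]], rot=[[0,0,0],[0,0,0],[0,0,-1],[0,0,-2],[0,0,-3]], hand=1, squeeze=50)

```text
time_s: 0.6
tcp_pos: [0.2986, 0.4195, 0.2493]
eef_rot: [-0.0, 0.134, 0.991, -0.001]
ft_force: [1.4, -0.1, 0.6]
gripper_width: 0.999
```

```bash
python3 -c "
from workcell import bot
from h import *
go(bot,[.509,-.0235,.25],81.05)"
```

```text
t 0.6 tcp [0.2986 0.4195 0.2493] q [-1.041  0.242  0.028  1.932 -0.007  0.97   0.292] F [ 1.4 -0.1  0.6] T [-0.   -0.08  0.03] w 0.9992685120544195
off [-3.206e-01 -3.711e-01  1.000e-04] rot [-0.13 -0.02 -6.47]
```

>>> play_rows(offset=[[-0.03,-0.035,0],[-0.062,-0.072,0],[-0.094,-0.108,0],[-0.126,-0.145,0],[-0.158,-0.182,0]], rot=[[0,0,-0.5],[0,0,-1],[0,0,-2],[0,0,-3],[0,0,-3]])

```text
time_s: 1.1
tcp_pos: [0.4029, 0.2, 0.2497]
eef_rot: [-0.0, 0.108, 0.994, -0.001]
ft_force: [1.5, 0.4, 0.2]
gripper_width: 1.001
```

```bash
python3 -c "
from workcell import bot
from h import *
go(bot,[.509,-.0235,.25],81.05)"
```

```text
t 1.1 tcp [0.4029 0.2    0.2497] q [-0.71   0.123  0.189  2.082 -0.027  0.941  0.848] F [1.5 0.4 0.2] T [ 0.03 -0.11  0.01] w 1.0006031705585636
off [-1.516e-01 -1.956e-01  1.000e-04] rot [-0.12 -0.02 -3.44]
```

>>> play_rows(offset=[[-0.034,-0.044,0],[-0.068,-0.088,0],[-0.1,-0.13,0],[-0.13,-0.17,0],[-0.152,-0.196,0]], rot=[[0,0,-0.5],[0,0,-1],[0,0,-2],[0,0,-3],[0,0,-3.4]])

```text
time_s: 1.6
tcp_pos: [0.5095, -0.0259, 0.25]
eef_rot: [-0.0, 0.078, 0.997, -0.001]
ft_force: [1.0, -0.7, 0.2]
gripper_width: 1.0
```

>>> play_rows(offset=[[0,0,0],[0,0,0],[0,0,0],[0,0,0],[0,0,0]], rot=[[0,0,0],[0,0,0],[0,0,0],[0,0,0],[0,0,0]])

```text
time_s: 2.1
tcp_pos: [0.5092, -0.0245, 0.2501]
eef_rot: [-0.0, 0.077, 0.997, -0.001]
ft_force: [-0.1, -0.3, 0.3]
gripper_width: 0.998
```

```bash
python3 - <<'E'
from workcell import bot
from h import *
go(bot,[.509,-.0235,.09],81.05)
p=bot.camera_params("wrist")
im,d=bot.capture("wrist"); cv2.imwrite("pics/w1.png",im[:,:,::-1])
v,u=np.mgrid[:420,:560]
rays=np.stack([u,v,np.ones_like(u)],-1).reshape(-1,3)@np.linalg.inv(p["K"]).T
X=((rays*d.reshape(-1,1))-p["t"])@p["R"]
P=X[(d.ravel()>0)&(X[:,2]>.086)&(X[:,2]<.1)&(abs(X[:,0]-.509)<.035)&(abs(X[:,1]+.0235)<.035)]
print(len(P), P.mean(0) if len(P) else 0, cv2.minAreaRect(P[:,:2].astype(np.float32)) if len(P) else 0)
print("proj",proj(p,[.509,-.0235,.094]))
E
```

```text
t 2.1 tcp [ 0.5092 -0.0245  0.2501] q [-0.348  0.232  0.383  1.963 -0.103  0.967  1.502] F [-0.1 -0.3  0.3] T [-0.    0.04  0.03] w 0.9976847327689283
off [0.0002 0.0012 0.1601] rot [-0.08 -0.04  0.13]
677 [ 0.50748898 -0.02255758  0.09259002] ((0.5083798766136169, -0.022552240639925003), (0.013554699718952179, 0.04427556321024895), 80.89144897460938)
proj [277.23356885 194.57589168]
```

View pics/w1.png

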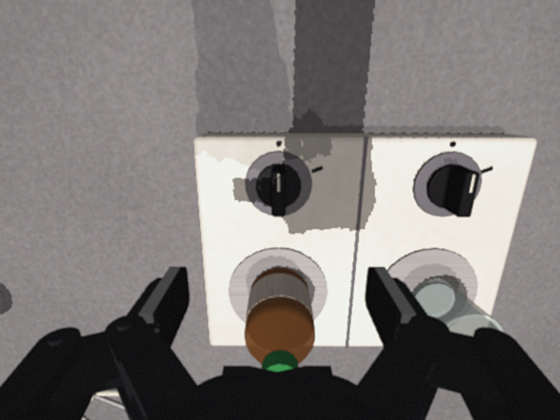

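The wrist view shows the right knob's bar at (278,188), lying along the stirrer's x with its line at the dot. The bottle is beyond it, well clear of the fingers. Both views agree to about 1 mm, so I'll descend.

>>> play_rows(offset=[[0,0.001,0.03],[0,0.001,0.065],[0,0.001,0.1],[0,0.001,0.125],[0,0.001,0.14]], rot=[[0,0,0],[0,0,0],[0,0,0],[0,0,0],[0,0,0]])

```text
time_s: 2.65
tcp_pos: [0.5081, -0.0232, 0.1081]
eef_rot: [-0.002, 0.076, 0.997, -0.001]
ft_force: [-0.2, 0.3, -0.5]
gripper_width: 0.998
```

```bash
python3 -c "
from workcell import bot
from h import *
go(bot,[.5087,-.023,.088],81.05)"
```

```text
t 2.65 tcp [ 0.5081 -0.0232  0.1081] q [-0.287  0.449  0.325  2.066 -0.225  0.663  1.604] F [-0.2  0.3 -0.5] T [ 0.04 -0.09 -0.03] w 0.9978665175668475
off [-0.0006  0.0003  0.0201] rot [-0.12 -0.2   0.19]
```

>>> play_rows(offset=[[0,0,0.01],[-0.0006,0,0.02],[-0.0006,0,0.02],[-0.0006,0,0.02],[-0.0006,0,0.02]], rot=[[0,0,0],[0,0,0],[0,0,0],[0,0,0],[0,0,0]])

```text
time_s: 3.15
tcp_pos: [0.5093, -0.0233, 0.0889]
eef_rot: [-0.001, 0.076, 0.997, -0.001]
ft_force: [-0.3, 0.0, 0.0]
gripper_width: 0.997
```

>>> play_rows(offset=[[0,0,0],[0,0,0],[0,0,0],[0,0,0],[0,0,0]], rot=[[0,0,0],[0,0,0],[0,0,0],[0,0,0],[0,0,0]], hand=-1, squeeze=40)

```text
time_s: 3.65
tcp_pos: [0.5093, -0.0234, 0.089]
eef_rot: [-0.001, 0.076, 0.997, -0.001]
ft_force: [-3.1, -2.6, 14.5]
gripper_width: 0.152
```

>>> play_rows(offset=[[0,0,0],[0,0,0],[0,0,0],[0,0,0],[0,0,0]], rot=[[0,0,0],[0,0,0],[0,0,0],[0,0,0],[0,0,0]])

```text
time_s: 4.15
tcp_pos: [0.5092, -0.0234, 0.0891]
eef_rot: [-0.001, 0.076, 0.997, -0.001]
ft_force: [-1.5, -0.1, 3.2]
gripper_width: 0.155
```

```bash
python3 -c "
from workcell import bot
from h import *
go(bot,[.5087,-.023,.088],81.05-68.75)"
```

```text
t 4.15 tcp [ 0.5092 -0.0234  0.0891] q [-0.273  0.484  0.31   2.071 -0.244  0.623  1.621] F [-1.5 -0.1  3.2] T [ 0.06  0.26 -0.09] w 0.15492661430298044
off [0.0006 0.0003 0.0011] rot [-1.400e-01 -4.000e-02  6.893e+01]
```

The bar is gripped: 0.155 of the opening is about 13 mm. Turning clockwise now, which is positive about tool z.

>>> play_rows(offset=[[0,0,0],[0,0,0],[0,0,0],[0,0,0],[0,0,0]], rot=[[0,0,5],[0,0,10],[0,0,15],[0,0,20],[0,0,25]])

```text
time_s: 4.65
tcp_pos: [0.5093, -0.0234, 0.0891]
eef_rot: [-0.001, 0.292, 0.956, -0.001]
ft_force: [-0.6, -0.7, 1.9]
gripper_width: 0.157
```

```bash
python3 -c "
from workcell import bot
from h import *
go(bot,[.5092,-.0234,.089],81.05-68.75)"
```

```text
t 4.65 tcp [ 0.5093 -0.0234  0.0891] q [-0.364  0.498  0.425  2.077 -0.336  0.634  1.267] F [-0.6 -0.7  1.9] T [-0.08  0.18  0.06] w 0.15674486653516548
off [ 0.     -0.      0.0001] rot [-0.15 -0.   43.76]
```

>>> play_rows(offset=[[0,0,0],[0,0,0],[0,0,0],[0,0,0],[0,0,0]], rot=[[0,0,6],[0,0,12],[0,0,18],[0,0,24],[0,0,30]])

```text
time_s: 5.15
tcp_pos: [0.5093, -0.0234, 0.0891]
eef_rot: [-0.0, 0.531, 0.847, -0.001]
ft_force: [0.4, 0.9, 2.2]
gripper_width: 0.155
```

```bash
python3 -c "
from workcell import bot
from h import *
go(bot,[.5092,-.0234,.089],81.05-68.75)"
```

```text
t 5.15 tcp [ 0.5093 -0.0234  0.0891] q [-0.472  0.523  0.562  2.084 -0.449  0.656  0.844] F [0.4 0.9 2.2] T [-0.09  0.22 -0.03] w 0.15499631112445036
off [-0.     -0.0001  0.0001] rot [-0.14  0.05 13.55]
```

>>> play_rows(offset=[[0,0,0],[0,0,0],[0,0,0],[0,0,0],[0,0,0]], rot=[[0,0,4],[0,0,8],[0,0,12],[0,0,13.5],[0,0,13.5]])

```text
time_s: 5.65
tcp_pos: [0.5093, -0.0234, 0.0891]
eef_rot: [-0.0, 0.627, 0.779, -0.001]
ft_force: [0.2, -0.7, 2.7]
gripper_width: 0.155
```

```bash
python3 -c "
from workcell import bot
from h import *
go(bot,[.5092,-.0234,.089],81.05-68.75)"
```

```text
t 5.65 tcp [ 0.5093 -0.0234  0.0891] q [-0.519  0.538  0.624  2.086 -0.5    0.669  0.657] F [ 0.2 -0.7  2.7] T [-0.11  0.26 -0.1 ] w 0.15498095572523818
off [-0.     -0.0001  0.0001] rot [-0.15  0.08  0.11]
```

The turn is complete at 69°. Opening the hand now, then rising straight up.

>>> play_rows(offset=[[0,0,0],[0,0,0],[0,0,0],[0,0,0],[0,0,0]], rot=[[0,0,0],[0,0,0],[0,0,0],[0,0,0],[0,0,0]], hand=0.6)

```text
time_s: 6.15
tcp_pos: [0.5093, -0.0234, 0.0891]
eef_rot: [-0.0, 0.627, 0.779, -0.001]
ft_force: [-0.0, -0.6, -1.0]
gripper_width: 0.8
```

>>> play_rows(offset=[[0,0,-0.01],[0,0,-0.04],[0,0,-0.08],[0,0,-0.12],[0,0,-0.15]], rot=[[0,0,0],[0,0,0],[0,0,0],[0,0,0],[0,0,0]])

```text
time_s: 6.65
tcp_pos: [0.5101, -0.0236, 0.242]
eef_rot: [0.001, 0.627, 0.779, -0.001]
ft_force: [0.3, -0.4, -0.3]
gripper_width: 0.801
```

```bash
python3 - <<'E'
from workcell import bot
from h import *
go(bot,[.5092,-.0234,.24],12.3)
for n in ["wrist","scene"]:
    im,d=bot.capture(n); cv2.imwrite(f"pics/{n}2.png",im[:,:,::-1])
E
```

```text
t 6.65 tcp [ 0.5101 -0.0236  0.242 ] q [-0.694  0.291  0.807  1.989 -0.254  0.964  0.455] F [ 0.3 -0.4 -0.3] T [ 0.04 -0.04  0.01] w 0.8013366340695618
off [ 0.0004 -0.0008  0.002 ] rot [-0.01  0.09  0.07]
```

View pics/wrist2.png

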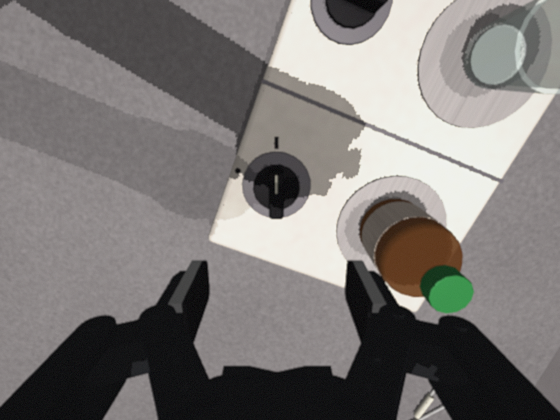

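View pics/scene2.png

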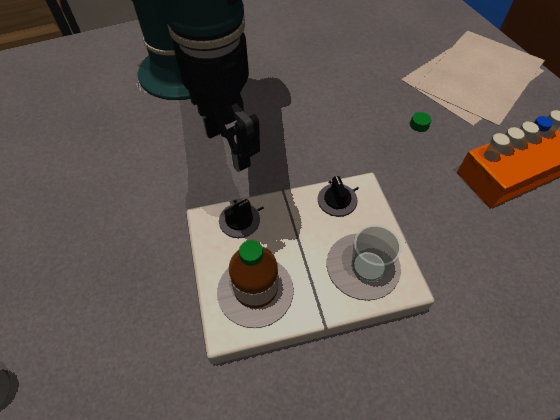

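In the wrist view, the right knob's white line at (277,182) points at the dash at (277,143), so it is at the on stop and holding there. In the scene view, the bottle at (255,275) and the left knob at (337,188) look unchanged. The gripper is clear of everything.

```bash
python3 -c "
from workcell import bot
print(bot.job_done())"
```

```text
the job is handed in; nothing more can be done
None
```

The capped bottle was on the right plate, so I gripped the right knob's bar, turned it about 69° clockwise (1.2 rad) past the click, let go and rose clear. I handed the job in at about 6.8 s.

- **Right knob:** after release its white line points at the on dash. This was read by eye in the wrist picture; I did not measure the angle.
- **Left knob and bottle:** both looked unchanged in the before and after scene pictures, also by eye.
- **Forces:** the highest force reading was about 15 N, as the gripper closed on the bar, and close to zero after letting go.

No check failed. The top and wrist cameras agreed on the knob's position to about 1 mm.

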